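Load mould inserts into the gas-purge locker

ROBOT

A 6-joint arm with a two-finger parallel gripper is mounted at the origin on the work surface. World frame = base frame: x ahead of the robot, y to its left, z up, the work surface at z = 0. Lengths are in m, angles in degrees, forces in N, time in s.
With the tool pointing down it reaches from about 0.4 to 0.825 m from the base axis. Payload 7 kg.
Tool frame: the origin (TCP) lies between the finger pads; the fingertips stand 14 mm ahead of it and the grasp point (between the pads) lies 5 mm behind it; z points along the fingers, y is the line along which they close (so a half turn about z gives the same grasp; the last joint's range is limited). The gripper opens to 88 mm and grips with 3 to 60 N. Pads are 19 mm wide; open, the fingers measure 130 mm over their backs; the gripper's body (78 mm by 193 mm) begins 47 mm behind the grasp point.
Start: joints at [-58.207, 20.546, 0.682, 0, -70.136, -16.507], TCP at [0.178, -0.651, 0.212] pointing down, gripper open.
Joint ranges: [-176.03, 176.03], [-82.01, 121.73], [-58.28, 71.71], [-173.87, 95.51], [-174.79, -0.11], [-173.66, 173.66]. Speed limits (degrees/s): [136.94, 136.94, 172.46, 180, 180, 180].

INTERFACE

Orientations are given as [roll, pitch, yaw] about the fixed x, y, z axes, in that order (R = Rz(yaw) Ry(pitch) Rx(roll)).
In Python, from plant import status, cams, job gives the robot as it stands. The module is installed in compiled form; this text tells all that it offers.
- The arm moves only by the tool step_arm, never from a script. Its arguments are lists of equal length, an entry for each row: "xyz": the shift along the tool's x, y, z each as a share of 20 cm, from -1 to 1, a list of three; "yaw": the turn about the tool's z as a share of 360 degrees, from -1 to 1; "claw": the closure, from -1 (fully open) to 1 (shut). A call has 1 to 20 rows; each row is the pose to reach, as a shift and turn from the pose commanded when the call began, along the tool's axes at that moment, turning the shorter way round; what a row does not reach only later rows make up. A row lasts 1/12 s, in which the tool goes at most 41.7 mm and 7.16 degrees, less where a joint would pass 70% of its speed; a pose out of reach is approached as far as the arm can. A call with a number of a shift or a turn outside -1 to 1 is refused whole. A call with a gripper value outside its range is refused whole. The fingers move at their own pace and stop on an object; "grip_force" is the grip in N (left out, the last holds). Time passes only in rows, so rows that repeat a pose let the fingers close. It gives the time, the measured TCP pose, the force, the opening and the grip force at its end, in the units of the state.
- status.get_state(): the state, without advancing time (a new reading comes with each control period).
- cams.capture(name): name is "scene" or "top" or "wrist"; returns (picture, depth): 480x640x3 uint8, blue, green, red; 480x640 float32, m along the optical axis (not along the pixel's ray), 0 where there is no reading.
- cams.calibration(name): a dict with "mtx" (3x3 intrinsics, pixels), "camera_from_world" (4x4, takes a point from world to camera coordinates); the wrist camera has in their place "T_tool_cam" (4x4, takes a point from camera to tool coordinates, whose origin is the TCP and whose axes are the flange's). Camera axes: x right, y down, z forward; pixel columns grow to the right and rows downward; lengths in m; the calibration is good to about 2 mm. A picture is of the moment at which its call begins: read the wrist's pose just before it. calibration takes no time and is no camera call.
- job.close_job(): hands the job in; it is judged then, once.
The state is a dict: "time_s": time; "joints": joint angles; "qd": joint speeds; "joint_torque": joint torques, N m; "tcp_pos": TCP position; "eef_rot": TCP orientation; "contact_force": force on the tool from outside, world axes, zero at the start; "moment": the same for the moment, N m; "gripper_width": finger opening in m; "gripper_force": force on a finger pad.
Only numpy, scipy, OpenCV 4.12 (cv2) and the standard library are available. Lean on these libraries where they do the work, as an engineer would, in place of code of your own. Each camera call takes 0.05 s, during which the arm holds its last target. There are 200 camera calls.

TASK

The mould inserts have to go into the purge locker. First shut the purge off: press the orange valve knob down (it is locked until pressed: never force it), turn it clockwise to its stop at the red dot and let it spring up locked; then pull the drawer right out, lay every bare aluminium insert side by side on the tray floor (none on top of another) and push the drawer fully home. Last, press the knob and turn it back anticlockwise to its stop at the green dot so that it springs up locked; keep the drawer shut whenever the purge is not off, and leave the red-bossed reject and everything else on the bench where they are.

Things in the scene. Friction and masses are not known exactly. Their poses are not given: they have to be found in the camera images.
- insert1_center (a point): aluminium mould insert: foot 60 (own x) x 36 (own y) x 16 mm with a 46 x 24 x 24 mm boss centred on it, 40 mm high in all, 0.24 kg, starts boss up. This point is its centre, half-way up (20 mm above its underside); own z runs from foot to boss. Two to four of insert1..insert4 are present
- insert2_center (a point): aluminium mould insert: foot 60 (own x) x 36 (own y) x 16 mm with a 46 x 24 x 24 mm boss centred on it, 40 mm high in all, 0.24 kg, starts boss up. This point is its centre, half-way up (20 mm above its underside); own z runs from foot to boss. Two to four of insert1..insert4 are present
- insert3_center (a point): aluminium mould insert: foot 60 (own x) x 36 (own y) x 16 mm with a 46 x 24 x 24 mm boss centred on it, 40 mm high in all, 0.24 kg, starts boss up. This point is its centre, half-way up (20 mm above its underside); own z runs from foot to boss. Two to four of insert1..insert4 are present
- insert4_center (a point): aluminium mould insert: foot 60 (own x) x 36 (own y) x 16 mm with a 46 x 24 x 24 mm boss centred on it, 40 mm high in all, 0.24 kg, starts boss up. This point is its centre, half-way up (20 mm above its underside); own z runs from foot to boss. Two to four of insert1..insert4 are present
- reject_center (a point): a rejected insert: the same shape and size, but its boss is painted red; leave it where it lies. This point is its centre, half-way up
- drawer (a joint): how far the locker's tray drawer is pulled out, m: 0 shut, 0.165 fully out. Slides stiffly (about 1.5 N), stays where left
- drawer_handle (a point): middle of the drawer's black bar handle: a round bar 12 mm thick, 120 mm long along own y, 68 mm above the table, 45 mm in front of the green drawer front (39 mm free gap), bridged to it at the bar's two ends. The drawer pulls out along own -x, which is roughly towards the robot. Locker: green steel box 200 deep x 250 wide x 92 mm high, its mouth covered by the drawer front (top edge 86 mm above the table)
- tray_floor (a point): centre of the upper face of the drawer's tray floor, 20 mm above the table; axes as the handle's. The tray is 155 (x) by 220 (y) mm inside with a rim 20 mm high at the sides and far end and the 86 mm high drawer front at its -x end; with the drawer out it lies open from above. It moves with the drawer; shut, it is inside the locker
- valve_turn (a joint): angle of the purge valve's knob, rad: 0 = shut off (white pointer at the red dot), 1.2 = purge on (pointer at the green dot), growing anticlockwise seen from above; end stops at 0 and 1.2. With the knob up, teeth lock it within about 0.1 of either end; it turns only while pressed at least 5 mm (friction 0.03 N m). Let go part-way, it stays down; let go within 0.1 of an end, it springs up and locks
- valve_press (a joint): how far the valve's knob is pressed down, m: 0 up, 0.010 fully down. Spring: 3 N to start, 9 N fully down
- valve_grip (a point): centre of the knob's orange grip bar, 83 mm above the table when up: bar 48 long (own x, pointer end is +x) x 14 thick (own y) x 26 mm high, its top 13 mm above this point and its foot on a black disc 52 mm across. It turns and sinks with the knob. The knob stands on a grey block 90 x 90 x 50 mm fixed to the table, about 0.4 m to the robot's right
- spray_mid (a point): blue tin, 60 mm across, 100 mm tall; a bystander, leave it. This point is on it near the middle
- driver_mid (a point): orange-handled screwdriver lying flat; a bystander, leave it. This point is on it near the middle
- spanner_mid (a point): steel spanner lying flat; a bystander, leave it. This point is on it near the middle
- gauge_mid (a point): steel setting ring, 72 mm across, 26 mm high; a bystander, leave it. This point is on it near the middle
- cup_mid (a point): white cup, 74 mm across, 85 mm tall; a bystander, leave it. This point is on it near the middle
Not all that is in view belongs to the job. What is shaped like the part that bears insert2_center but purple is not meant.

How it is judged (in metres and radians):
On the way, in this order (a step that is already met when the one before it is completed fails the run):
1. purge valve shut off and its knob sprung up, drawer still shut (value of joint valve_turn below 0.15 rad and value of joint valve_press below 0.002 m and value of joint drawer below 0.006 m), for 0.2 s.
2. drawer pulled out by more than 130 mm (value of joint drawer above 0.13 m), for 0.2 s.
3. every insert on the tray floor (x of insert1_center in the frame of tray_floor between -0.07 and 0.07 m and y of insert1_center in the frame of tray_floor between -0.1 and 0.1 m and z of each of insert1_center, insert2_center, insert3_center, insert4_center in the frame of tray_floor below 0.034 m and x of insert2_center in the frame of tray_floor between -0.07 and 0.07 m and y of insert2_center in the frame of tray_floor between -0.1 and 0.1 m and x of insert3_center in the frame of tray_floor between -0.07 and 0.07 m and y of insert3_center in the frame of tray_floor between -0.1 and 0.1 m and x of insert4_center in the frame of tray_floor between -0.07 and 0.07 m and y of insert4_center in the frame of tray_floor between -0.1 and 0.1 m), for 0.2 s.
4. drawer pushed home (within 6 mm) with every insert on its tray (all of step 3 and value of joint drawer below 0.006 m), for 0.2 s.
5. purge valve on and its knob sprung up (value of joint valve_turn above 1.05 rad and value of joint valve_press below 0.002 m and value of joint drawer below 0.006 m), for 0.2 s.
At the end, for the whole second after the job is handed in: the knob is at the green dot (above 1.05 rad) and sprung up (within 2 mm), the drawer is home within 6 mm, and every insert rests on the tray floor inside the drawer, not on another one (all of step 3 and all of step 5 and linear speed of each of insert1, insert2, insert3, insert4 below 0.02 m/s); the robot touches nothing.
It fails at once if the knob forced round without being pressed down (value of joint valve_turn between 0.3 and 0.9 rad and value of joint valve_press below 0.002 m).
It fails at once if drawer more than 30 mm out while the purge valve is not shut off (knob beyond 0.2 rad) (value of joint drawer above 0.03 m and value of joint valve_turn above 0.2 rad).
It fails at once if the reject or a bystander moved by more than 40 mm (distance of any of reject_center, spray_mid, driver_mid, spanner_mid, gauge_mid, cup_mid from where it was at the start of the episode above 0.04 m).
Of insert1, insert2, insert3, insert4 only 2 to 4 are there at a start; the rules pass over those that are not, and their reading is None.
At some moment in a run one of insert1, insert2, insert3, insert4 may be knocked a few centimetres aside while the robot is not near it.
Once in a run the grip may slacken for a moment while it holds something.
It also fails if it takes over 210 s, if anything falls off the work surface, if the arm or the gripper's body presses on something with over 40 N, if the wrist force passes 120 N, or if a joint passes its speed limit or range.

## Working session

There is one attempt and no reset: what is moved stays moved. The work goes in short steps, Python scripts to look and compute and a tool call to move; the robot and the scene stay as the last step left them, time stands still between calls to the robot, and variables do not carry over. Pictures are saved under pics/ and viewed, at most 14 in all, crops included, and the job is handed in when it is done.

Besides the shell and the picture viewer there is one more tool, called after "Call:" by a JSON object that holds its "fn" and its "kwargs", one argument or row to a line. step_arm: Moves the arm, as the interface text tells. Shift numbers are shares of 20 cm and turn numbers shares of 360 degrees, none past 1 either way. Its arguments: {"type":"object","properties":{"xyz":{"type":"array"},"yaw":{"type":"array"},"claw":{"type":"array"},"grip_force":{"type":"number"}},"required":["xyz","yaw","claw"]}

```bash
mkdir -p pics
cat > h.py <<'E'
import numpy as np, cv2
from plant import status, cams, job
from scipy.spatial.transform import Rotation as R
def tool():
    s=status.get_state(); T=np.eye(4); T[:3,:3]=R.from_euler('xyz',s['eef_rot'],degrees=True).as_matrix(); T[:3,3]=s['tcp_pos']; return T
def cap(name):
    c=cams.calibration(name); T=tool()
    W=T@np.array(c['T_tool_cam']) if name=='wrist' else np.linalg.inv(np.array(c['camera_from_world']))
    im,d=cams.capture(name); return im,d,np.array(c['mtx']),W
def ray(K,W,uv,z):
    uv=np.atleast_2d(uv).astype(float); r=np.c_[uv,np.ones(len(uv))]@np.linalg.inv(K).T@W[:3,:3].T
    return W[:3,3]+r*((z-W[2,3])/r[:,2])[:,None]
def cloud(d,K,W):
    v,u=np.mgrid[:480,:640]; p=np.stack([u,v,np.ones_like(u)],-1).reshape(-1,3)@np.linalg.inv(K).T*d.reshape(-1,1)
    return (p@W[:3,:3].T+W[:3,3]).reshape(480,640,3)
E
python3 - <<'E'
from h import *
print(status.get_state())
for n in('scene','top'):
    im,d,K,W=cap(n); cv2.imwrite(f'pics/{n}0.png',im); np.savez(f'{n}0.npz',im=im,d=d,K=K,W=W); print(n,K,W.round(3))
E
```

```text
{'time_s': 0.0, 'joints': array([-5.82061836e+01,  2.05904208e+01,  6.33668994e-01, -2.01962671e-02,
       -7.01360918e+01, -1.65060099e+01]), 'qd': array([0.00075334, 0.12346623, 0.01817469, 0.05075349, 0.03207044,
       0.05077751]), 'joint_torque': array([-1.43106317e-03, -5.82722855e+01,  2.93056816e+01,  6.99755833e+00,
        6.80639219e-03, -8.02030740e-05]), 'tcp_pos': array([ 0.17780059, -0.65062599,  0.21133312]), 'eef_rot': array([ 1.79905588e+02, -8.17749449e-03, -1.64719065e+02]), 'contact_force': array([-1.03806441,  0.53533764,  0.43796349]), 'moment': array([0.06251899, 0.01408848, 0.02927017]), 'gripper_force': 0.0, 'gripper_width': 0.0878783597531291}
scene [[584.11331851   0.         326.06729399]
 [  0.         584.11331851 245.98276685]
 [  0.           0.           1.        ]] [[-0.568  0.65  -0.504  1.24 ]
 [ 0.823  0.443 -0.355  0.54 ]
 [-0.008 -0.617 -0.787  1.181]
 [ 0.     0.     0.     1.   ]]
top [[571.53851068   0.         311.14976391]
 [  0.         571.53851068 240.3951436 ]
 [  0.           0.           1.        ]] [[-1.400e-02 -9.920e-01  1.260e-01  3.200e-01]
 [-1.000e+00  1.500e-02  1.000e-03  2.200e-02]
 [-3.000e-03 -1.260e-01 -9.920e-01  1.651e+00]
 [ 0.000e+00  0.000e+00  0.000e+00  1.000e+00]]
```

View pics/top0.png

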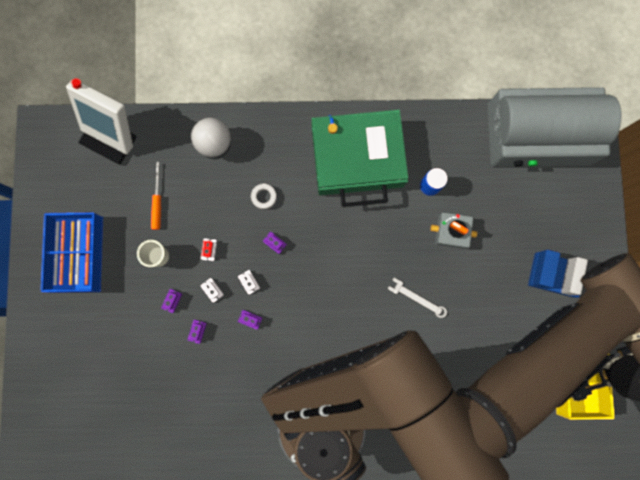

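View pics/scene0.png

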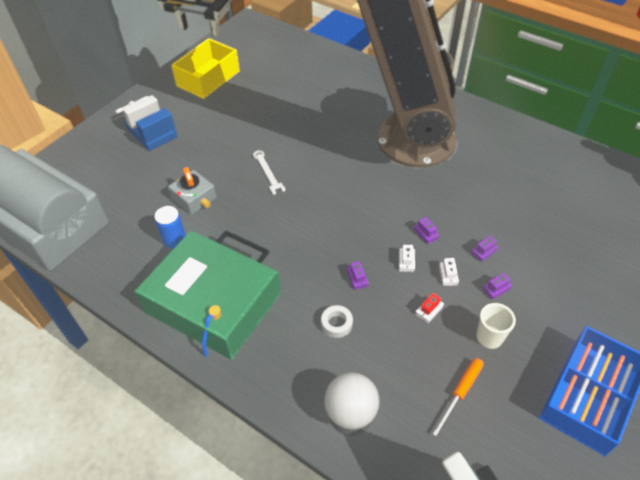

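Top view: bare inserts at (249,281) and (211,290). Look-alikes are the red-bossed reject at (209,249) and purple blocks at (274,242), (172,300), (197,331) and (250,319). Locker (360,150), handle (362,198), knob (460,228). The scene view shows the same two bare inserts and no others. Next I measure them and check a close crop.

Run:
```python
from h import *
z=np.load('top0.npz'); im,d,K,W=[z[k] for k in('im','d','K','W')]
P=cloud(d,K,W); hsv=cv2.cvtColor(im,cv2.COLOR_BGR2HSV)
print('table z',np.median(P[330:350,100:250,2]))
def blobs(name,m,z,zlo,zhi,amin=30,roi=None):
    m=(m&(P[...,2]>zlo)&(P[...,2]<zhi)).astype(np.uint8)
    if roi: mm=np.zeros_like(m); a,b,c,e=roi; mm[b:e,a:c]=m[b:e,a:c]; m=mm
    n,l,s,c=cv2.connectedComponentsWithStats(m)
    for i in range(1,n):
        if s[i,4]<amin: continue
        v,u=np.nonzero(l==i); q=ray(K,W,np.c_[u,v],z)[:,:2]
        r=cv2.minAreaRect((q*1000).astype(np.float32)); print(name,c[i].round(),s[i,4],'rect mm',np.round(r[0],1),np.round(r[1],1),round(r[2],1),'medz',np.median(P[v,u,2]).round(4))
H,S,V=hsv[...,0],hsv[...,1],hsv[...,2]
blobs('bare',(S<60)&(V>110),0.04,0.028,0.06,roi=(100,200,330,380))
blobs('barefoot',(S<60)&(V>110),0.016,0.008,0.06,roi=(100,200,330,380))
blobs('red',(S>120)&((H<8)|(H>172)),0.04,0.02,0.06,roi=(180,220,240,270))
blobs('purple',(S>80)&(H>125)&(H<160),0.04,0.028,0.06)
blobs('orange',(S>150)&(H>4)&(H<20),0.096,0.07,0.12,10,roi=(420,200,490,260))
blobs('block',(S<60)&(V>60),0.05,0.04,0.06,roi=(420,200,490,260))
blobs('lockertop',(H>45)&(H<90)&(S>80),0.092,0.08,0.12,200,roi=(290,90,430,220))
blobs('handle',V<60,0.074,0.05,0.085,20,roi=(325,175,400,215))
a=cv2.resize(im[200:350,150:300],(400,400),interpolation=2); b=cv2.resize(im[190:270,420:500],(400,400),interpolation=2)
cv2.imwrite('pics/crop1.png',np.hstack([a,b]))
```

```text
table z 0.00039243364560948013
bare [148. 252.] 107 rect mm [496.7 482.9] [41.5 61.6] 67.0 medz 0.0446
bare [248. 281.] 141 rect mm [410.6 202.6] [46.5 24.3] 29.6 medz 0.0395
bare [211. 290.] 141 rect mm [389.8 307.8] [46.7 24.4] 37.0 medz 0.0402
barefoot [263. 204.] 127 rect mm [636.6 160.3] [66.9 23.6] 89.1 medz 0.0254
barefoot [211. 252.] 104 rect mm [505.7 318.5] [37.9 59.2] 83.3 medz 0.0159
barefoot [149. 253.] 188 rect mm [496.5 487.4] [48.3 60.9] 79.8 medz 0.0309
barefoot [164. 261.] 32 rect mm [474.4 447.2] [10.5 33.8] 56.9 medz 0.0412
barefoot [249. 282.] 264 rect mm [410.7 203.5] [60.1 37.6] 30.4 medz 0.0337
barefoot [212. 290.] 265 rect mm [389.1 309.1] [60.4 39.4] 36.5 medz 0.0325
red [207. 248.] 125 rect mm [506.1 318.6] [25.3 44.1] 82.3 medz 0.0396
purple [274. 241.] 128 rect mm [523.1 128.6] [46.9 24.4] 50.4 medz 0.0396
purple [170. 300.] 144 rect mm [360.9 422. ] [27.  46.8] 66.1 medz 0.0397
purple [249. 320.] 135 rect mm [304.7 200. ] [45.8 24.1] 67.7 medz 0.0385
purple [195. 332.] 140 rect mm [273.3 349.4] [26.3 45.9] 73.6 medz 0.0395
orange [460. 229.] 94 rect mm [ 547.4 -383.1] [50.8 23.1] 57.4 medz 0.0917
block [455. 231.] 680 rect mm [ 548.  -384.9] [91.  90.6] 80.4 medz 0.0483
lockertop [358. 151.] 5616 rect mm [ 773.  -116.3] [211.  250.2] 4.8 medz 0.0911
handle [364. 199.] 321 rect mm [ 644.8 -125.5] [ 51.4 144.3] 5.0 medz 0.0712
```

View pics/crop1.png

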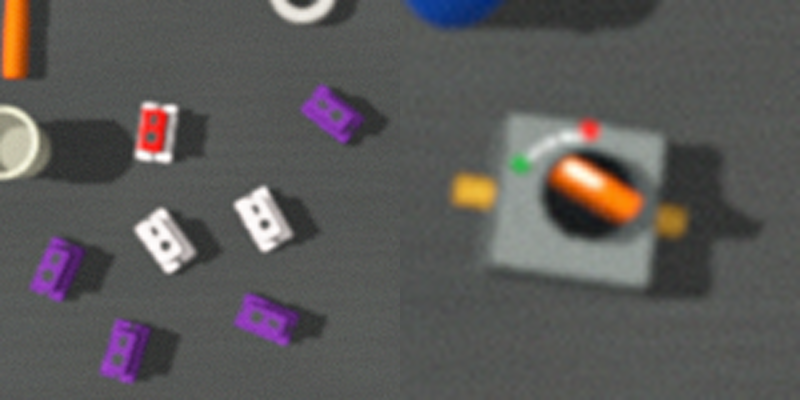

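```bash
cat >> h.py <<'E'
def go(x,y,z,yaw=None):
    T=tool(); yw=np.degrees(np.arctan2(T[1,0],T[0,0])); d=T[:3,:3].T@(np.array([x,y,z])-T[:3,3])/0.2
    t=0 if yaw is None else -(((yaw-yw+180)%360)-180)/360
    n=max(1,np.ceil(np.abs(d).max())); print('shift',(d).round(4),'turn',round(t,4),'calls',n,'per',(d/n).round(4),'now',T[:3,3].round(4),round(yw,2))
E
python3 -c "
from h import *
go(.548,-.385,.27,-122.6)
print(cams.calibration('wrist'))"
```

```text
shift [-2.1356  0.794  -0.2919] turn -0.117 calls 3.0 per [-0.7119  0.2647 -0.0973] now [ 0.1778 -0.6507  0.2114] -164.72
{'mtx': array([[389.3279    ,   0.        , 308.19716005],
       [  0.        , 389.3279    , 242.13384834],
       [  0.        ,   0.        ,   1.        ]]), 'T_tool_cam': array([[-1.63107313e-03, -9.58042822e-01, -2.86620466e-01,
         7.71152040e-02],
       [ 9.99998534e-01, -1.71180192e-03,  3.10822536e-05,
         5.56569458e-05],
       [-5.20415594e-04, -2.86619995e-01,  9.58044210e-01,
        -1.72996776e-01],
       [ 0.00000000e+00,  0.00000000e+00,  0.00000000e+00,
         1.00000000e+00]])}
```

Call:
{"fn": "step_arm", "kwargs": {
  "xyz": [
    [-0.2,0.09,-0.1],
    [-0.4,0.18,-0.2],
    [-0.6,0.27,-0.3],
    [-0.8,0.35,-0.3],
    [-1,0.4,-0.3],
    [-1,0.4,-0.3]
  ],
  "yaw": [0,0,0,0,0,0],
  "claw": [-1,-1,-1,-1,-1,-1]
}}

```text
time_s: 0.6
tcp_pos: [0.353, -0.5189, 0.273]
eef_rot: [-180.0, 0.1, -164.6]
contact_force: [0.4, 0.0, 0.2]
gripper_width: 0.0876
gripper_force: 0.0
```

Call:
{"fn": "step_arm", "kwargs": {
  "xyz": [
    [-0.2,0.07,0],
    [-0.4,0.14,0],
    [-0.6,0.21,0],
    [-0.8,0.3,0],
    [-1,0.39,0],
    [-1,0.39,0],
    [-1,0.39,0],
    [-1,0.39,0],
    [-1,0.39,0]
  ],
  "yaw": [-0.02,-0.04,-0.06,-0.08,-0.1,-0.117,-0.117,-0.117,-0.117],
  "claw": [-1,-1,-1,-1,-1,-1,-1,-1,-1]
}}

```text
time_s: 1.35
tcp_pos: [0.5214, -0.3936, 0.272]
eef_rot: [180.0, -0.0, -122.8]
contact_force: [-0.1, -0.7, -0.3]
gripper_width: 0.0879
gripper_force: 0.0
```

```bash
cat > knob.py <<'E'
from h import *
import sys
im,d,K,W=cap('wrist'); cv2.imwrite(sys.argv[1],im); P=cloud(d,K,W); hsv=cv2.cvtColor(im,cv2.COLOR_BGR2HSV); H,S,V=[hsv[...,i] for i in range(3)]
near=np.hypot(P[...,0]-.548,P[...,1]+.385)
def rect(name,m,z):
    m=m.astype(np.uint8); n,l,s,c=cv2.connectedComponentsWithStats(m)
    if n<2: print(name,'none'); return
    i=1+np.argmax(s[1:,4]); v,u=np.nonzero(l==i); q=ray(K,W,np.c_[u,v],z)[:,:2]*1000
    r=cv2.minAreaRect(q.astype(np.float32)); print(name,s[i,4],c[i].round(),np.round(r[0],1),np.round(r[1],1),round(r[2],1),'z',np.median(P[v,u,2]).round(4))
g=(S>120)&(H>3)&(H<22)&(near<.035)
zt=np.percentile(P[g][:,2],80); rect('bartop',g&(P[...,2]>zt-.004),zt)
rect('block',(S<70)&(V>60)&(abs(P[...,2]-.05)<.006)&(near<.08),.05)
rect('red',(S>120)&((H<4)|(H>172))&(near<.08)&(P[...,2]<.06),.05)
rect('green',(S>100)&(H>45)&(H<85)&(near<.08)&(P[...,2]<.06),.05)
go(.548,-.385,.12,None)
E
python3 knob.py pics/w1.png
```

```text
bartop 462 [285. 228.] [ 549.3 -389.3] [46.2 13.9] 57.1 z 0.0961
block 4823 [289. 216.] [ 549.3 -389. ] [89.5 89.3] 80.4 z 0.0505
red 75 [253. 237.] [ 589.5 -394.8] [10.   9.5] 55.0 z 0.0524
green 35 [290. 260.] [ 570.8 -352.6] [5.1 9.6] 73.8 z 0.0528
shift [-0.1102 -0.0885  0.761 ] turn 0 calls 1 per [-0.1102 -0.0885  0.761 ] now [ 0.5212 -0.3939  0.2722] -122.8
```

View pics/w1.png

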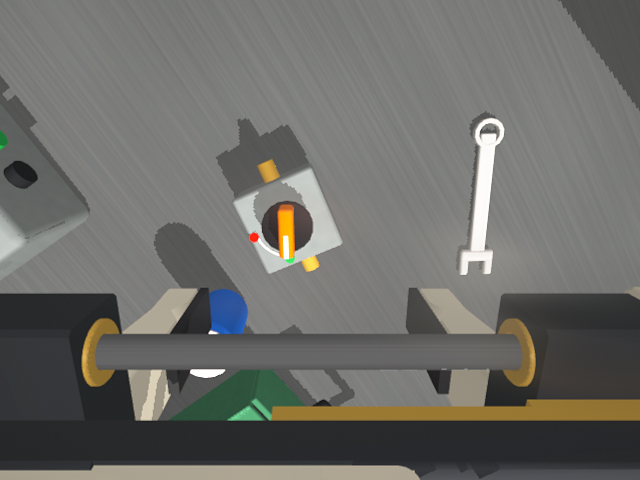

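The pointer is at the green dot (290,260) and the red dot is at (253,237), so the purge is on. The bar is centred at (549.3,-389.2) mm and its top at 96 mm matches. The spray tin at (225,315) stays clear. Going over the knob and down.

```bash
python3 -c "
from h import *
go(.5493,-.3892,.088,-122.8)"
```

```text
shift [-0.0961 -0.1054  0.921 ] turn -0.0 calls 1 per [-0.0961 -0.1054  0.921 ] now [ 0.5212 -0.3939  0.2722] -122.8
```

Call:
{"fn": "step_arm", "kwargs": {
  "xyz": [
    [-0.05,-0.05,0.1],
    [-0.096,-0.105,0.2],
    [-0.096,-0.105,0.4],
    [-0.096,-0.105,0.6],
    [-0.096,-0.105,0.75],
    [-0.096,-0.105,0.85],
    [-0.096,-0.105,0.92],
    [-0.096,-0.105,0.92],
    [-0.096,-0.105,0.92]
  ],
  "yaw": [0,0,0,0,0,0,0,0,0],
  "claw": [-1,-1,-1,-1,-1,-1,-1,-1,-1]
}}

```text
time_s: 2.15
tcp_pos: [0.5491, -0.3893, 0.088]
eef_rot: [179.9, -0.0, -122.7]
contact_force: [0.3, -0.1, 0.5]
gripper_width: 0.0877
gripper_force: 0.0
```

Call:
{"fn": "step_arm", "kwargs": {
  "xyz": [
    [0,0,0],
    [0,0,0],
    [0,0,0],
    [0,0,0],
    [0,0,0],
    [0,0,0],
    [0,0,0],
    [0,0,0],
    [0,0,0],
    [0,0,0],
    [0,0,0],
    [0,0,0]
  ],
  "yaw": [0,0,0,0,0,0,0,0,0,0,0,0],
  "claw": [1,1,1,1,1,1,1,1,1,1,1,1],
  "grip_force": 50
}}

```text
time_s: 3.15
tcp_pos: [0.5502, -0.3884, 0.0882]
eef_rot: [180.0, -0.0, -122.6]
contact_force: [0.6, -0.5, 0.3]
gripper_width: 0.0132
gripper_force: 0.0
```

Call:
{"fn": "step_arm", "kwargs": {
  "xyz": [
    [0,0,0],
    [0,0,0],
    [0,0,0],
    [0,0,0.01],
    [0,0,0.02],
    [0,0,0.03],
    [0,0,0.04],
    [0,0,0.045],
    [0,0,0.045],
    [0,0,0.045]
  ],
  "yaw": [0,0,0,0,0,0,0,0,0,0],
  "claw": [1,1,1,1,1,1,1,1,1,1]
}}

```text
time_s: 3.98
tcp_pos: [0.5502, -0.3884, 0.0795]
eef_rot: [-180.0, -0.0, -122.6]
contact_force: [-1.2, 1.4, 3.7]
gripper_width: 0.0003
gripper_force: 1.7
```

```bash
python3 knob.py pics/w2.png; python3 -c "
from h import *
print(status.get_state())
a=cv2.imread('pics/w2.png'); b=cap('scene')[0]; cv2.imwrite('pics/c2.png',np.hstack([cv2.resize(a,(400,300)),cv2.resize(b[120:240,110:270],(400,300))]))"
```

```text
bartop 4207 [337. 412.] [ 534.2 -406.3] [ 4.9 51.9] 57.3 z 0.1878
block 12169 [307. 231.] [ 548.6 -394.4] [79.7 88.5] 80.4 z 0.0505
red 69 [245. 291.] [ 587.2 -398. ] [3.1 8.5] 57.3 z 0.0525
green none
shift [-0.0084  0.0183 -0.2024] turn 0 calls 1 per [-0.0084  0.0183 -0.2024] now [ 0.5502 -0.3884  0.0795] -122.59
{'time_s': 4.0333, 'joints': array([-1.86708823e+01,  2.62564419e+01, -8.82954430e+00,  3.49364242e-03,
       -5.49054900e+01, -1.39225004e+01]), 'qd': array([ 0.00452245, -0.020063  , -0.09206773, -0.07926659,  0.02796124,
        0.05623301]), 'joint_torque': array([-8.75080330e-02, -5.97074068e+01,  2.48599273e+01,  5.80478489e+00,
        4.25617397e-01,  5.25671439e-04]), 'tcp_pos': array([ 0.55018438, -0.38839077,  0.07951764]), 'eef_rot': array([-1.79991039e+02, -7.23949229e-04, -1.22591374e+02]), 'contact_force': array([-1.1580763 ,  0.77287788,  3.40436234]), 'moment': array([0.41401578, 0.40116363, 0.01959237]), 'gripper_force': 1.7251095548272133, 'gripper_width': 0.00040990925095578905}
```

View pics/c2.png

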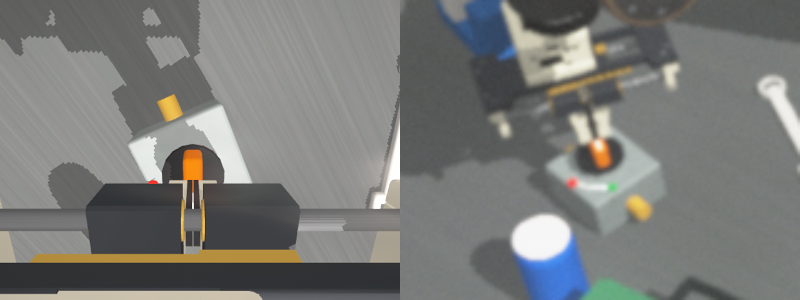

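```bash
python3 -c "
from h import *
a=cv2.imread('pics/w2.png')[200:420,200:420]; b=cap('scene')[0][140:220,150:230]; cv2.imwrite('pics/c3.png',np.hstack([cv2.resize(a,(400,400),interpolation=2),cv2.resize(b,(400,400),interpolation=2)]))"
```

```text
(no output)
```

View pics/c3.png

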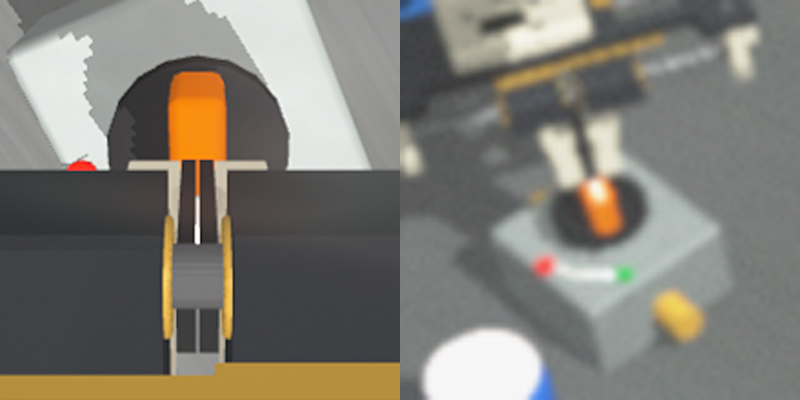

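```bash
python3 -c "
from h import *
for n,(u0,v0,u1,v1) in dict(wrist=(200,200,420,420),scene=(150,140,230,220)).items():
    im,d,K,W=cap(n); P=cloud(d,K,W); h=cv2.cvtColor(im,cv2.COLOR_BGR2HSV)
    m=(h[...,1]>120)&(h[...,0]>3)&(h[...,0]<22)&(np.hypot(P[...,0]-.549,P[...,1]+.389)<.04)&(P[...,2]<.12)
    q=P[m]; print(n,len(q),np.percentile(q,[0,10,50,90,100],axis=0).round(4).tolist())
    if n=='scene':
        for v in range(160,192,3): print(v,[(P[v,u]*1000).round().astype(int).tolist() for u in range(178,202,4)])
    else:
        for v in (280,285,290,295,300,310,320): print(v,[(P[v,u]*1000).round().astype(int).tolist() for u in (290,296,300,308,312,318,324)])
"
```

```text
wrist 1606 [[0.5327, -0.4116, 0.0667], [0.5348, -0.4102, 0.077], [0.5406, -0.4044, 0.0933], [0.5473, -0.3965, 0.0945], [0.5581, -0.3877, 0.1131]]
280 [[557, -395, 68], [549, -401, 92], [547, -401, 93], [544, -399, 94], [542, -398, 94], [540, -397, 93], [539, -394, 91]]
285 [[559, -393, 68], [550, -400, 93], [548, -399, 93], [545, -398, 95], [544, -396, 94], [541, -395, 95], [540, -392, 92]]
290 [[551, -402, 101], [549, -400, 100], [549, -398, 97], [547, -395, 94], [544, -395, 97], [541, -395, 101], [539, -394, 100]]
295 [[534, -423, 167], [549, -400, 105], [549, -398, 101], [548, -393, 94], [544, -396, 103], [542, -394, 102], [539, -394, 107]]
300 [[533, -423, 170], [549, -400, 111], [549, -398, 107], [549, -391, 94], [544, -395, 107], [542, -394, 108], [540, -394, 110]]
310 [[533, -423, 174], [550, -398, 114], [549, -397, 115], [551, -388, 96], [544, -396, 116], [543, -394, 116], [540, -393, 116]]
320 [[534, -422, 177], [549, -400, 127], [548, -398, 125], [554, -384, 96], [544, -395, 124], [543, -394, 124], [529, -416, 173]]
scene 63 [[0.5404, -0.3987, 0.067], [0.5533, -0.3865, 0.06
[... 578 characters left out ...]
13], [550, -376, 106], [538, -375, 97], [503, -405, 51]]
175 [[510, -487, -1], [569, -386, 105], [563, -379, 104], [551, -378, 95], [527, -393, 66], [509, -399, 48]]
178 [[534, -457, 25], [556, -409, 70], [551, -399, 72], [553, -378, 86], [539, -380, 72], [533, -372, 71]]
181 [[557, -428, 49], [563, -402, 69], [559, -392, 71], [563, -369, 88], [546, -375, 70], [540, -366, 70]]
184 [[567, -418, 52], [572, -394, 69], [565, -387, 67], [563, -372, 75], [554, -367, 70], [543, -365, 62]]
187 [[577, -407, 55], [570, -400, 53], [572, -380, 66], [567, -371, 68], [558, -365, 63], [544, -367, 51]]
190 [[583, -403, 51], [576, -395, 50], [571, -386, 51], [566, -376, 52], [557, -370, 48], [550, -363, 46]]
```

The fingers closed above the bar. The bar top is still at about 95 mm, and depth shows the closed tips at about 97 mm while the TCP reads 79.5. So the tips really stand about 16 mm behind the reported TCP, not 14 mm ahead. I'll go up, open and descend about 30 mm lower than planned, watching the force.

Call:
{"fn": "step_arm", "kwargs": {
  "xyz": [
    [0,0,-0.1],
    [0,0,-0.15],
    [0,0,-0.15],
    [0,0,-0.15],
    [0,0,-0.15],
    [0,0,-0.15],
    [0,0,-0.15],
    [0,0,-0.15],
    [0,0,-0.15],
    [0,0,-0.15],
    [0,0,-0.15],
    [0,0,-0.15]
  ],
  "yaw": [0,0,0,0,0,0,0,0,0,0,0,0],
  "claw": [1,1,-0.3,-0.3,-0.3,-0.3,-0.3,-0.3,-0.3,-0.3,-0.3,-0.3]
}}

```text
time_s: 5.23
tcp_pos: [0.5502, -0.3884, 0.1092]
eef_rot: [180.0, -0.0, -122.6]
contact_force: [1.2, 0.1, -0.0]
gripper_width: 0.0562
gripper_force: 0.0
```

```bash
python3 -c "
from h import *
im,d,K,W=cap('wrist'); T=tool()
P=(cloud(d,K,W)-T[:3,3])@T[:3,:3]
q=P[(abs(P[...,0])<.02)&(abs(P[...,1])<.07)&(P[...,2]<.03)&(P[...,2]>-.08)&(d>0)]
print(len(q),np.percentile(q,[0,1,50,90,97,99,100],axis=0).round(4).tolist())
go(.5493,-.3890,.0585,-122.8)"
```

```text
8969 [[-0.02, -0.0452, -0.08], [-0.0179, -0.0435, -0.079], [0.0086, 0.0001, -0.0382], [0.0109, 0.0361, 0.0128], [0.0148, 0.0414, 0.014], [0.0182, 0.043, 0.0151], [0.02, 0.0452, 0.0163]]
shift [0.0049 0.0018 0.2534] turn 0.0006 calls 1 per [0.0049 0.0018 0.2534] now [ 0.5501 -0.3884  0.1092] -122.59
```

Call:
{"fn": "step_arm", "kwargs": {
  "xyz": [
    [0,0,0.08],
    [0,0,0.13],
    [0,0,0.17],
    [0,0,0.2],
    [0,0,0.22],
    [0,0,0.235],
    [0,0,0.235]
  ],
  "yaw": [0,0,0,0,0,0,0],
  "claw": [-0.3,-0.3,-0.3,-0.3,-0.3,-0.3,-0.3]
}}

```text
time_s: 5.87
tcp_pos: [0.5499, -0.3883, 0.0616]
eef_rot: [180.0, -0.0, -122.6]
contact_force: [0.1, -0.5, 0.2]
gripper_width: 0.057
gripper_force: 0.0
```

Call:
{"fn": "step_arm", "kwargs": {
  "xyz": [
    [0,0,0],
    [0,0,0],
    [0,0,0],
    [0,0,0],
    [0,0,0],
    [0,0,0],
    [0,0,0],
    [0,0,0],
    [0,0,0],
    [0,0,0],
    [0,0,0],
    [0,0,0]
  ],
  "yaw": [0,0,0,0,0,0,0,0,0,0,0,0],
  "claw": [1,1,1,1,1,1,1,1,1,1,1,1]
}}

```text
time_s: 6.87
tcp_pos: [0.5501, -0.3884, 0.0623]
eef_rot: [180.0, -0.0, -122.6]
contact_force: [-0.3, 0.7, 2.2]
gripper_width: 0.0138
gripper_force: 50.0
```

Call:
{"fn": "step_arm", "kwargs": {
  "xyz": [
    [0,0,0.01],
    [0,0,0.02],
    [0,0,0.03],
    [0,0,0.04],
    [0,0,0.045],
    [0,0,0.045],
    [0,0,0.045]
  ],
  "yaw": [0,0,0,0,0,0,0],
  "claw": [1,1,1,1,1,1,1]
}}

```text
time_s: 7.45
tcp_pos: [0.5502, -0.3884, 0.0537]
eef_rot: [-180.0, -0.0, -122.6]
contact_force: [-2.9, 3.2, 7.4]
gripper_width: 0.0134
gripper_force: 50.0
```

```bash
cat > bz.py <<'E'
from h import *
im,d,K,W=cap('wrist'); P=cloud(d,K,W); h=cv2.cvtColor(im,cv2.COLOR_BGR2HSV)
m=(h[...,1]>120)&(h[...,0]>3)&(h[...,0]<22)&(np.hypot(P[...,0]-.549,P[...,1]+.389)<.04)&(P[...,2]<.105)&(P[...,2]>.06)
q=P[m]; print(len(q)); 
if len(q): print(np.percentile(q[:,2],[50,80,90]).round(4), (q[q[:,2]>np.percentile(q[:,2],60)][:,:2].mean(0)-[.5497,-.3888]).round(4))
E
python3 bz.py
```

```text
2650
[0.0873 0.0881 0.0884] [-0.0058 -0.0096]
```

Call:
{"fn": "step_arm", "kwargs": {
  "xyz": [
    [0,0,0],
    [0,0,0],
    [0,0,0],
    [0,0,0],
    [0,0,0],
    [0,0,0],
    [0,0,0],
    [0,0,0],
    [0,0,0],
    [0,0,0],
    [0,0,0],
    [0,0,0],
    [0,0,0],
    [0,0,0],
    [0,0,0],
    [0,0,0]
  ],
  "yaw": [0.013,0.026,0.039,0.052,0.065,0.078,0.091,0.104,0.117,0.13,0.143,0.156,0.169,0.18,0.186,0.186],
  "claw": [1,1,1,1,1,1,1,1,1,1,1,1,1,1,1,1]
}}

```text
time_s: 8.83
tcp_pos: [0.5506, -0.3892, 0.0541]
eef_rot: [-179.9, 0.1, 170.3]
contact_force: [-2.5, -0.6, 7.1]
gripper_width: 0.014
gripper_force: 50.0
```

```bash
python3 bz.py; python3 -c "
from h import *
print(status.get_state()['moment'])"
```

```text
2942
[0.0878 0.0885 0.0888] [-0.0089  0.0015]
[-0.28199502  0.69212732 -0.02961582]
```

Call:
{"fn": "step_arm", "kwargs": {
  "xyz": [
    [0,0,0],
    [0,0,0],
    [0,0,-0.02],
    [0,0,-0.04],
    [0,0,-0.04],
    [0,0,-0.04],
    [0,0,-0.04],
    [0,0,-0.04],
    [0,0,-0.04],
    [0,0,-0.15],
    [0,0,-0.3],
    [0,0,-0.5],
    [0,0,-0.7],
    [0,0,-0.9],
    [0,0,-0.95],
    [0,0,-0.95]
  ],
  "yaw": [0.004,0.004,0.004,0.004,0.004,0.004,0.004,0.004,0.004,0.004,0.004,0.004,0.004,0.004,0.004,0.004],
  "claw": [1,1,1,1,-0.3,-0.3,-0.3,-0.3,-0.3,-0.3,-0.3,-0.3,-0.3,-0.3,-0.3,-0.3]
}}

```text
time_s: 10.22
tcp_pos: [0.5519, -0.3893, 0.2484]
eef_rot: [-179.9, 0.4, 169.0]
contact_force: [0.1, -0.3, -0.4]
gripper_width: 0.0571
gripper_force: 0.0
```

```bash
python3 knob.py pics/w4.png
python3 - <<'E'
from h import *
im,d,K,W=cap('top'); P=cloud(d,K,W); h=cv2.cvtColor(im,cv2.COLOR_BGR2HSV); H,S,V=[h[...,i] for i in range(3)]
v,u=np.nonzero((H>45)&(H<90)&(S>80)&(abs(P[...,2]-.092)<.008)&(np.arange(640)[None]<430)&(np.arange(480)[:,None]<225)&(np.arange(640)[None]>290))
r=cv2.minAreaRect((ray(K,W,np.c_[u,v],.092)[:,:2]*1000).astype(np.float32)); print('locker',r)
m=(V<70)&(P[...,2]>.055)&(P[...,2]<.085)&(P[...,0]<.69)&(P[...,0]>.58)&(abs(P[...,1]+.125)<.1)
v,u=np.nonzero(m); q=ray(K,W,np.c_[u,v],.074)[:,:2]*1000; print(len(q),cv2.minAreaRect(q.astype(np.float32)))
a=np.radians(4.9); ex=np.array([np.cos(a),np.sin(a)]); t=q@ex; f=q[t<t.min()+16]; print('bar',f.mean(0),cv2.minAreaRect(f.astype(np.float32)))
E
```

```text
bartop 3916 [335. 413.] [ 528.8 -379.1] [55.7  4.2] 79.0 z 0.3568
block 5666 [308. 198.] [ 549.5 -388.4] [89.1 89.6] 80.4 z 0.0505
red 61 [309. 246.] [ 590.9 -395.7] [9.  6.3] 79.0 z 0.0528
green 68 [346. 219.] [ 570.5 -355.4] [7.8 8.1] 80.4 z 0.0527
shift [0.0205 0.0149 0.627 ] turn 0 calls 1 per [0.0205 0.0149 0.627 ] now [ 0.551  -0.3886  0.2454] 169.01
locker ((773.310546875, -116.38766479492188), (210.4345703125, 250.0083465576172), 4.816692352294922)
397 ((644.9838256835938, -125.5237808227539), (52.2938232421875, 195.32313537597656), 4.937159538269043)
bar [ 625.53033074 -128.4774615 ] ((626.2531127929688, -127.5467758178711), (15.723180770874023, 129.9758758544922), 5.581427097320557)
```

Run:
```python
from h import *
im,d,K,W=cap('wrist'); P=cloud(d,K,W); h=cv2.cvtColor(im,cv2.COLOR_BGR2HSV)
m=(h[...,1]>120)&(h[...,0]>3)&(h[...,0]<22)&(np.hypot(P[...,0]-.549,P[...,1]+.389)<.035)&(P[...,2]<.105)&(P[...,2]>.08)
q=P[m]; print(len(q),np.percentile(q[:,2],[20,50,80]),cv2.minAreaRect((q[:,:2]*1000).astype(np.float32)))
go(.625,-.1286,.16,-85.15)
```

```text
669 [0.09491547 0.09610869 0.09688903] ((549.7673950195312, -388.7150573730469), (13.649711608886719, 47.54946517944336), 79.1578369140625)
shift [-0.1224  1.3442  0.4121] turn -0.294 calls 2.0 per [-0.0612  0.6721  0.206 ] now [ 0.5498 -0.3879  0.2422] 169.0
```

Call:
{"fn": "step_arm", "kwargs": {
  "xyz": [
    [-0.03,0.2,0],
    [-0.06,0.4,0],
    [-0.09,0.6,0],
    [-0.12,0.8,0],
    [-0.12,1,0],
    [-0.12,1,0],
    [-0.12,1,0],
    [-0.12,1,0]
  ],
  "yaw": [-0.019,-0.038,-0.057,-0.076,-0.095,-0.11,-0.13,-0.15],
  "claw": [0.3,0.3,0.3,0.3,0.3,0.3,0.3,0.3]
}}

```text
time_s: 11.03
tcp_pos: [0.6114, -0.1952, 0.2412]
eef_rot: [179.9, -0.1, -136.6]
contact_force: [-0.5, -0.0, 0.2]
gripper_width: 0.0308
gripper_force: 0.0
```

```bash
python3 -c "
from h import *
go(.625,-.1286,.16,-85.15)"
```

```text
shift [-0.2788  0.1944  0.406 ] turn -0.143 calls 1 per [-0.2788  0.1944  0.406 ] now [ 0.6114 -0.1952  0.2412] -136.61
```

Call:
{"fn": "step_arm", "kwargs": {
  "xyz": [
    [-0.1,0.05,0],
    [-0.2,0.1,0],
    [-0.28,0.19,0],
    [-0.279,0.194,0],
    [-0.279,0.194,0],
    [-0.279,0.194,0],
    [-0.279,0.194,0],
    [-0.279,0.194,0],
    [-0.279,0.194,0],
    [-0.279,0.194,0]
  ],
  "yaw": [-0.019,-0.038,-0.057,-0.076,-0.095,-0.114,-0.133,-0.143,-0.143,-0.143],
  "claw": [0.3,0.3,0.3,0.3,0.3,0.3,0.3,0.3,0.3,0.3]
}}

```text
time_s: 11.87
tcp_pos: [0.6257, -0.1301, 0.2417]
eef_rot: [179.9, 0.0, -85.7]
contact_force: [-0.7, -0.5, 0.1]
gripper_width: 0.0304
gripper_force: 0.0
```

Run:
```python
from h import *
im,d,K,W=cap('wrist'); cv2.imwrite('pics/w5.png',im); P=cloud(d,K,W); T=tool()
a=np.radians(4.85); c=np.array([.625,-.1286]); L=(P[...,:2]-c)@np.array([[np.cos(a),-np.sin(a)],[np.sin(a),np.cos(a)]])
m=(abs(L[...,0])<.025)&(abs(L[...,1])<.05)&(P[...,2]>.055)&(P[...,2]<.085)&(d>0)
print('handle local pcts',np.percentile(L[m],[2,50,98],axis=0).round(4).tolist(),np.percentile(P[m][:,2],[50,98]),m.sum())
go(.625,-.1286,.036,-85.15)
```

```text
handle local pcts [[-0.0038, -0.0482], [0.0019, -0.0037], [0.0076, 0.0474]] [0.07375516 0.07578186] 1429
shift [-0.0081  0.0015  1.0301] turn -0.0016 calls 2.0 per [-0.0041  0.0007  0.515 ] now [ 0.6258 -0.1302  0.242 ] -85.74
```

Call:
{"fn": "step_arm", "kwargs": {
  "xyz": [
    [-0.008,-0.007,0.15],
    [-0.008,-0.007,0.3],
    [-0.008,-0.007,0.45],
    [-0.008,-0.007,0.6],
    [-0.008,-0.007,0.7],
    [-0.008,-0.007,0.8],
    [-0.008,-0.007,0.87],
    [-0.008,-0.007,0.94],
    [-0.008,-0.007,1],
    [-0.008,-0.007,1],
    [-0.008,-0.007,1],
    [-0.008,-0.007,1],
    [-0.008,-0.007,1],
    [-0.008,-0.007,1],
    [-0.008,-0.007,1],
    [-0.008,-0.007,1],
    [-0.008,-0.007,1],
    [-0.008,-0.007,1]
  ],
  "yaw": [-0.002,-0.002,-0.002,-0.002,-0.002,-0.002,-0.002,-0.002,-0.002,-0.002,-0.002,-0.002,-0.002,-0.002,-0.002,-0.002,-0.002,-0.002],
  "claw": [0.3,0.3,0.3,0.3,0.3,0.3,0.3,0.3,0.3,0.3,1,1,1,1,1,1,1,1],
  "grip_force": 40
}}

```text
time_s: 13.42
tcp_pos: [0.6266, -0.1287, 0.0441]
eef_rot: [179.9, 0.0, -84.9]
contact_force: [-6.0, 0.2, 5.1]
gripper_width: 0.0111
gripper_force: 40.0
```

Call:
{"fn": "step_arm", "kwargs": {
  "xyz": [
    [0,0.05,0],
    [0,0.1,0],
    [0,0.16,0],
    [0,0.22,0],
    [0,0.28,0],
    [0,0.34,0],
    [0,0.4,0],
    [0,0.46,0],
    [0,0.52,0],
    [0,0.58,0],
    [0,0.64,0],
    [0,0.7,0],
    [0,0.75,0],
    [0,0.79,0],
    [0,0.8,0],
    [0,0.8,0],
    [0,0.8,0]
  ],
  "yaw": [0,0,0,0,0,0,0,0,0,0,0,0,0,0,0,0,0],
  "claw": [1,1,1,1,1,1,1,1,1,1,1,1,1,1,1,1,1]
}}

```text
time_s: 14.83
tcp_pos: [0.4674, -0.1422, 0.0441]
eef_rot: [-179.9, 0.0, -84.9]
contact_force: [-2.6, 8.1, 9.6]
gripper_width: 0.0106
gripper_force: 40.0
```

Call:
{"fn": "step_arm", "kwargs": {
  "xyz": [
    [0,0,0],
    [0,0,0],
    [0,0,0],
    [0,0,0],
    [0,0,-0.1],
    [0,0,-0.3],
    [0,0,-0.5],
    [0,0,-0.7],
    [0,0,-0.9],
    [0,0,-1],
    [0,0,-1],
    [0,0,-1]
  ],
  "yaw": [0,0,0,0,0,0,0,0,0,0,0,0],
  "claw": [0.3,0.3,0.3,0.3,0.3,0.3,0.3,0.3,0.3,0.3,0,0]
}}

```text
time_s: 15.83
tcp_pos: [0.4685, -0.1429, 0.2444]
eef_rot: [-179.8, 0.0, -84.9]
contact_force: [0.2, -0.6, 0.1]
gripper_width: 0.0391
gripper_force: 0.0
```

```bash
cat > see.py <<'E'
from h import *
import sys
im,d,K,W=cap('top'); cv2.imwrite(sys.argv[1],im); P=cloud(d,K,W); h=cv2.cvtColor(im,cv2.COLOR_BGR2HSV); H,S,V=[h[...,i] for i in range(3)]
m=((S<60)&(V>110)&(P[...,2]>.008)&(P[...,2]<.075)&(P[...,0]>.3)&(P[...,0]<.75)&(P[...,1]<.40)&(P[...,1]>-.27)).astype(np.uint8)
n,l,s,c=cv2.connectedComponentsWithStats(m)
for i in range(1,n):
    if s[i,4]<60: continue
    v,u=np.nonzero(l==i); zb=P[v,u,2]; zt=np.percentile(zb,90); k=zb>zt-.01; q=ray(K,W,np.c_[u,v][k],zt)[:,:2]*1000
    r=cv2.minAreaRect(q.astype(np.float32)); print(c[i].round(),s[i,4],'z',zt.round(4),np.round(r[0],1),np.round(r[1],1),round(r[2],1))
a=np.radians(4.85); ex=np.array([np.cos(a),np.sin(a)]); ey=np.array([-ex[1],ex[0]]); c0=np.array([.625,-.1286])
L=(P[...,:2]-c0)@np.c_[ex,ey]
np.savez('last.npz',P=P,L=L,im=im)
E
python3 see.py pics/t2.png
python3 - <<'E'
import numpy as np
z=np.load('last.npz'); P,L=z['P'],z['L']
for y in (-.08,-.05,0.05,.08):
    m=(abs(L[...,1]-y)<.004); o=np.argsort(L[m][:,0]); x=L[m][o,0]; zz=P[m][o,2]; k=(x>-.2)&(x<.08); print(y,[(int(a*1000),int(b*1000)) for a,b in zip(x[k],zz[k])][::3])
m=(abs(L[...,0]+.05)<.004)&(abs(L[...,1])<.17); o=np.argsort(L[m][:,1]); print('across',[(int(a*1000),int(b*1000)) for a,b in zip(L[m][o,1],P[m][o,2])][::3])
E
```

```text
[360. 190.] 361 z 0.0431 [ 652.6 -126.2] [ 55.3 229.3] 5.6
[263. 196.] 324 z 0.0299 [658.4 159. ] [70.1 69. ] 32.9
[211. 252.] 103 z 0.0233 [500.5 308.9] [31.2 66.9] 58.9
[249. 282.] 267 z 0.0437 [410.7 202.6] [45.5 23.9] 29.6
[212. 290.] 268 z 0.0445 [389.6 307.4] [46.  23.9] 36.9
-0.08 [(5, 15), (7, 19), (10, 17), (13, 20), (16, 18), (20, 14), (23, 12), (25, 18), (29, 13), (31, 15), (34, 19), (37, 15), (40, 20), (42, 21), (48, 12), (49, 41), (50, 23), (53, 40), (54, 93), (58, 93), (62, 88), (64, 90), (66, 7), (67, 89), (69, 92), (70, 90), (73, 89), (75, 91), (79, 89)]
-0.05 [(-198, -3), (-195, 2), (-192, -2), (-163, 695), (-156, 694), (-152, 695), (1, 22), (3, 22), (6, 25), (10, 23), (12, 20), (16, 18), (21, 12), (22, 18), (26, 13), (27, 23), (31, 17), (34, 18), (38, 15), (41, 12), (44, 15), (47, 27), (49, 18), (50, 26), (52, 42), (55, 92), (57, 96), (61, 92), (62, 15), (63, 9), (65, 85), (67, 4), (70, 4), (70, 3), (72, 92), (77, 86), (78, 91)]
0.05 [(-199, 0), (-199, 659), (-198, 658), (-197, 661), (-197, 661), (-196, 664), (-196, 664), (-194, 666), (-194, 5), (-193, 668), (-192, 
[... 2206 characters left out ...]
1), (-149, 681), (-148, 681), (-148, 681), (-146, 681), (-144, 678), (-143, 676), (-142, 677), (-140, 677), (-140, 675), (-138, 674), (-138, 672), (-137, 678), (-135, 674), (-134, 673), (-133, 675), (-132, 671), (-130, 673), (-129, 673), (-128, 669), (-126, 669), (-125, 667), (-124, 665), (-122, 663), (-120, 656), (-119, 657), (-116, 649), (-115, 646), (-4, 13), (-2, 18), (1, 11), (5, 19), (8, 20), (11, 17), (14, 20), (18, 18), (20, 18), (23, 22), (27, 16), (30, 14), (35, 18), (37, 24), (40, 23), (43, 19), (47, 18), (48, 43), (50, 16), (51, 14), (53, 43), (56, 97), (59, 96), (60, 91), (63, 90), (64, 88), (65, 7), (67, 85), (69, 92), (69, 10), (71, 93), (73, 93), (76, 94), (79, 95)]
across []
```

View pics/t2.png

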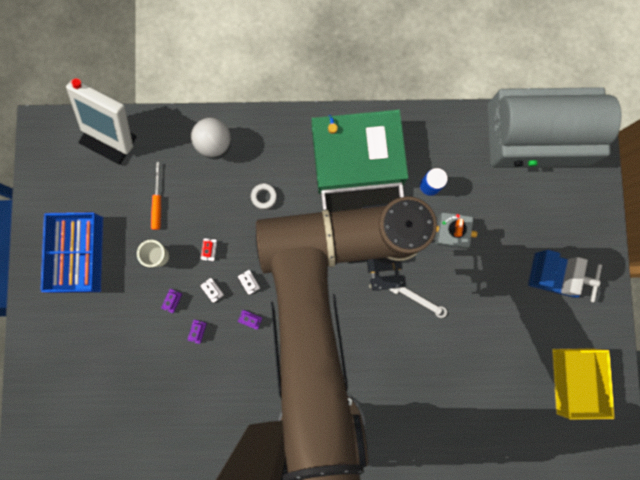

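Top view: drawer out, with the tray's far rim near (362,188). The inserts are still at (249,282) and (212,290), and the reject is unmoved at (209,250). The far rim is 50 mm from the closed-handle reference, as the tray length predicts. Moving to the first insert.

```bash
python3 -c "
from h import *
go(.43,.20,.22,-150.4)"
```

```text
shift [-1.724   0.0353  0.1155] turn 0.182 calls 2.0 per [-0.862   0.0176  0.0577] now [ 0.4677 -0.1428  0.243 ] -84.89
```

Call:
{"fn": "step_arm", "kwargs": {
  "xyz": [
    [-0.15,0,0],
    [-0.3,0,0],
    [-0.45,0,0],
    [-0.6,0,0],
    [-0.75,0,0],
    [-0.9,0.02,0],
    [-1,0.02,0],
    [-1,0.02,0],
    [-1,0.02,0]
  ],
  "yaw": [0,0,0,0,0,0,0,0,0],
  "claw": [0,0,0,0,0,0,0,0,0]
}}

```text
time_s: 16.63
tcp_pos: [0.4455, 0.0565, 0.2418]
eef_rot: [179.8, -0.1, -84.7]
contact_force: [-0.8, -0.6, 0.5]
gripper_width: 0.0439
gripper_force: 0.0
```

Call:
{"fn": "step_arm", "kwargs": {
  "xyz": [
    [-0.15,0,0],
    [-0.3,0,0],
    [-0.45,0,0],
    [-0.6,0,0],
    [-0.72,0.02,0],
    [-0.72,0.02,0.1],
    [-0.72,0.02,0.1],
    [-0.72,0.02,0.1],
    [-0.72,0.02,0.1],
    [-0.72,0.02,0.1],
    [-0.72,0.02,0.1],
    [-0.72,0.02,0.1],
    [-0.72,0.02,0.1]
  ],
  "yaw": [0.018,0.036,0.054,0.072,0.09,0.108,0.126,0.144,0.162,0.18,0.182,0.182,0.182],
  "claw": [0,0,0,0,0,0,0,0,0,0,0,0,0]
}}

```text
time_s: 17.72
tcp_pos: [0.4295, 0.1984, 0.2228]
eef_rot: [-180.0, -0.1, -150.2]
contact_force: [-0.2, -1.1, -0.4]
gripper_width: 0.0441
gripper_force: 0.0
```

```bash
cat > ins.py <<'E'
from h import *
import sys
im,d,K,W=cap('wrist'); cv2.imwrite(sys.argv[1],im); P=cloud(d,K,W); T=tool(); h=cv2.cvtColor(im,cv2.COLOR_BGR2HSV); S,V=h[...,1],h[...,2]
zl=float(sys.argv[2]) if len(sys.argv)>2 else 0
Q=(P-T[:3,3])@T[:3,:3]
m=((S<60)&(V>90)&(abs(P[...,2]-.04-zl)<.007)).astype(np.uint8)
n,l,s,c=cv2.connectedComponentsWithStats(m)
for i in range(1,n):
    if s[i,4]<150: continue
    v,u=np.nonzero(l==i); r=cv2.minAreaRect((ray(K,W,np.c_[u,v],.04+zl)[:,:2]*1000).astype(np.float32)); print(c[i].round(),s[i,4],np.round(r[0],1),np.round(r[1],1),round(r[2],1),np.median(P[v,u,2]).round(4))
print('tcp',T[:3,3].round(4))
E
python3 ins.py pics/w6.png
```

```text
[386.  96.] 203 [308.4 206.6] [12.1 12.9] 29.7 0.0412
[551. 139.] 184 [266.4 352.6] [12.9 12.2] 40.1 0.0414
[321. 197.] 1279 [411.  202.1] [45.6 23.4] 29.7 0.0407
[ 27. 245.] 1502 [593.  -18.3] [156.7  15.9] 1.9 0.0398
[428. 232.] 1275 [390.5 306.2] [47.6 25.4] 37.0 0.0406
tcp [0.4295 0.1986 0.2229]
```

```bash
python3 -c "
from h import *
go(.4110,.2022,.005,-150.3)"
```

```text
shift [0.0705 0.062  1.0895] turn 0.0001 calls 2.0 per [0.0353 0.031  0.5447] now [0.4295 0.1986 0.2229] -150.25
```

Call:
{"fn": "step_arm", "kwargs": {
  "xyz": [
    [0.07,0.062,0.1],
    [0.07,0.062,0.25],
    [0.07,0.062,0.4],
    [0.07,0.062,0.55],
    [0.07,0.062,0.7],
    [0.07,0.062,0.82],
    [0.07,0.062,0.9],
    [0.07,0.062,0.95],
    [0.07,0.062,1],
    [0.07,0.062,1]
  ],
  "yaw": [0,0,0,0,0,0,0,0,0,0],
  "claw": [0,0,0,0,0,0,0,0,0,0]
}}

```text
time_s: 18.6
tcp_pos: [0.4103, 0.2018, 0.0215]
eef_rot: [-179.9, -0.2, -150.3]
contact_force: [-0.2, -0.1, 1.2]
gripper_width: 0.0438
gripper_force: 0.0
```

Call:
{"fn": "step_arm", "kwargs": {
  "xyz": [
    [0,0,0.05],
    [0,0,0.09],
    [0,0,0.09],
    [0,0,0.09],
    [0,0,0.09],
    [0,0,0.09],
    [0,0,0.09],
    [0,0,0.09],
    [0,0,0.09],
    [0,0,0.09],
    [0,0,0.09]
  ],
  "yaw": [0,0,0,0,0,0,0,0,0,0,0],
  "claw": [0,0,0,1,1,1,1,1,1,1,1],
  "grip_force": 40
}}

```text
time_s: 19.52
tcp_pos: [0.4114, 0.2031, 0.0058]
eef_rot: [180.0, 0.0, -150.4]
contact_force: [-1.4, -1.0, 6.9]
gripper_width: 0.0237
gripper_force: 40.0
```

Call:
{"fn": "step_arm", "kwargs": {
  "xyz": [
    [0,0,-0.1],
    [0,0,-0.25],
    [0,0,-0.4],
    [0,0,-0.55],
    [0,0,-0.7],
    [0,0,-0.8],
    [0,0,-0.85],
    [0,0,-0.85]
  ],
  "yaw": [0,0,0,0,0,0,0,0],
  "claw": [1,1,1,1,1,1,1,1]
}}

```text
time_s: 20.18
tcp_pos: [0.4118, 0.2038, 0.177]
eef_rot: [179.9, 0.2, -150.4]
contact_force: [0.6, 0.2, -2.5]
gripper_width: 0.0236
gripper_force: 40.0
```

```bash
python3 -c "
from h import *
go(.6013,-.1808,.176,-175.15)"
```

```text
shift [ 1.2670e-01 -2.1398e+00  1.8000e-03] turn 0.0688 calls 3.0 per [ 4.220e-02 -7.133e-01  6.000e-04] now [0.4118 0.2038 0.177 ] -150.38
```

Call:
{"fn": "step_arm", "kwargs": {
  "xyz": [
    [0,-0.1,0],
    [0,-0.22,0],
    [0,-0.36,0],
    [0,-0.5,0],
    [0,-0.64,0],
    [0,-0.78,0],
    [0,-0.92,0],
    [0,-1,0],
    [0,-1,0]
  ],
  "yaw": [0,0,0,0,0,0,0,0,0],
  "claw": [1,1,1,1,1,1,1,1,1]
}}

```text
time_s: 20.93
tcp_pos: [0.5098, 0.0265, 0.1724]
eef_rot: [180.0, -0.2, -150.6]
contact_force: [0.3, -0.4, -2.4]
gripper_width: 0.0237
gripper_force: 40.0
```

Call:
{"fn": "step_arm", "kwargs": {
  "xyz": [
    [0.02,-0.12,0],
    [0.04,-0.25,0],
    [0.06,-0.39,0],
    [0.08,-0.53,0],
    [0.1,-0.67,0],
    [0.12,-0.8,0],
    [0.127,-0.92,0],
    [0.127,-0.98,0],
    [0.127,-1,0],
    [0.127,-1,0]
  ],
  "yaw": [0.01,0.02,0.03,0.04,0.05,0.06,0.068,0.068,0.068,0.068],
  "claw": [1,1,1,1,1,1,1,1,1,1]
}}

```text
time_s: 21.77
tcp_pos: [0.5861, -0.1575, 0.1732]
eef_rot: [180.0, -0.2, -174.9]
contact_force: [-0.1, -0.8, -2.3]
gripper_width: 0.0236
gripper_force: 40.0
```

```bash
python3 -c "
from h import *
print(status.get_state()['gripper_width'])
go(.6013,-.1808,.027,-175.15)"
```

```text
0.02357182524699989
shift [-0.0673 -0.1231  0.7309] turn 0.0008 calls 1 per [-0.0673 -0.1231  0.7309] now [ 0.5861 -0.1575  0.1732] -174.88
```

Call:
{"fn": "step_arm", "kwargs": {
  "xyz": [
    [-0.04,-0.07,0],
    [-0.067,-0.123,0.05],
    [-0.067,-0.123,0.2],
    [-0.067,-0.123,0.35],
    [-0.067,-0.123,0.5],
    [-0.067,-0.123,0.6],
    [-0.067,-0.123,0.67],
    [-0.067,-0.123,0.7],
    [-0.067,-0.123,0.725],
    [-0.067,-0.123,0.725],
    [-0.067,-0.123,0.725]
  ],
  "yaw": [0,0,0,0,0,0,0,0,0,0,0],
  "claw": [1,1,1,1,1,1,1,1,1,1,1]
}}

```text
time_s: 22.68
tcp_pos: [0.6027, -0.1805, 0.0308]
eef_rot: [-180.0, 0.0, -174.8]
contact_force: [-0.0, 0.0, -1.7]
gripper_width: 0.0236
gripper_force: 40.0
```

Call:
{"fn": "step_arm", "kwargs": {
  "xyz": [
    [0,0,0.012],
    [0,0,0.022],
    [0,0,0.022],
    [0,0,0.022],
    [0,0,0.022],
    [0,0,0.022],
    [0,0,0.022],
    [0,0,0.022],
    [0,0,-0.1],
    [0,0,-0.3],
    [0,0,-0.5],
    [0,0,-0.7],
    [0,0,-0.8],
    [0,0,-0.8],
    [0,0,-0.8]
  ],
  "yaw": [0,0,0,0,0,0,0,0,0,0,0,0,0,0,0],
  "claw": [1,1,1,0.1,0.1,0.1,0.1,0.1,0.1,0.1,0.1,0.1,0.1,0.1,0.1]
}}

```text
time_s: 23.93
tcp_pos: [0.6031, -0.1806, 0.1922]
eef_rot: [-180.0, 0.2, -174.9]
contact_force: [0.4, 0.1, -0.4]
gripper_width: 0.0396
gripper_force: 0.0
```

```bash
python3 ins.py pics/w7.png 0.02; python3 see.py pics/t3.png; python3 -c "
from h import *
go(.41,.306,.20,-143)"
```

```text
[309. 222.] 1659 [ 601.2 -180.5] [46.7 23.6] 5.7 0.0606
tcp [ 0.6021 -0.1805  0.1904]
[263. 196.] 333 z 0.03 [657.4 160.4] [69.3 70.7] 89.6
[404. 222.] 113 z 0.0416 [ 575.  -244.9] [78.4  6.3] 4.6
[381. 219.] 161 z 0.0607 [ 587.3 -178.8] [21.5 24.5] 8.7
[211. 252.] 98 z 0.0232 [505.1 316.6] [34.9 60.7] 79.1
[212. 290.] 268 z 0.0424 [389.8 307.4] [46.4 24.4] 37.0
shift [ 0.7374  2.5082 -0.0506] turn -0.0886 calls 3.0 per [ 0.2458  0.8361 -0.0169] now [ 0.6016 -0.1805  0.1894] -174.88
```

Call:
{"fn": "step_arm", "kwargs": {
  "xyz": [
    [0,0.18,0],
    [0.05,0.36,0],
    [0.1,0.54,0],
    [0.15,0.72,0],
    [0.2,0.9,0],
    [0.25,1,0],
    [0.25,1,0]
  ],
  "yaw": [0,0,0,0,0,0,0],
  "claw": [0,0,0,0,0,0,0]
}}

```text
time_s: 24.62
tcp_pos: [0.5322, 0.0168, 0.189]
eef_rot: [180.0, -0.1, -174.7]
contact_force: [0.4, 0.2, 0.5]
gripper_width: 0.0439
gripper_force: 0.0
```

Call:
{"fn": "step_arm", "kwargs": {
  "xyz": [
    [0.05,0.18,0],
    [0.1,0.36,0],
    [0.15,0.54,0],
    [0.2,0.72,0],
    [0.25,0.9,0],
    [0.3,1,0],
    [0.4,1,0],
    [0.48,1,0],
    [0.48,1,0]
  ],
  "yaw": [0,0,0,0,0,0,0,0,0],
  "claw": [0,0,0,0,0,0,0,0,0]
}}

```text
time_s: 25.37
tcp_pos: [0.4185, 0.2039, 0.189]
eef_rot: [-179.9, -0.2, -174.8]
contact_force: [0.2, -0.3, -1.1]
gripper_width: 0.0439
gripper_force: 0.0
```

Call:
{"fn": "step_arm", "kwargs": {
  "xyz": [
    [0,0.18,0],
    [0,0.36,0],
    [0,0.5,0],
    [0,0.5,0],
    [0,0.5,0],
    [0,0.5,0],
    [0,0.5,0]
  ],
  "yaw": [-0.018,-0.036,-0.054,-0.072,-0.088,-0.088,-0.088],
  "claw": [0,0,0,0,0,0,0]
}}

```text
time_s: 25.95
tcp_pos: [0.4123, 0.3038, 0.1893]
eef_rot: [-180.0, -0.1, -143.4]
contact_force: [-0.4, -1.0, -0.3]
gripper_width: 0.0439
gripper_force: 0.0
```

```bash
python3 ins.py pics/w8.png; python3 -c "
from h import *
go(.3903,.3067,.005,-143)"
```

```text
[273.  11.] 182 [300.8 188.6] [11.8  7.4] 65.0 0.041
[286.  36.] 285 [308.1 206.2] [12.8 12.7] 36.5 0.0411
[468. 111.] 243 [266.2 352. ] [12.7 13.3] 36.5 0.0412
[328. 202.] 1544 [390.  307.6] [45.9 23.3] 36.8 0.0406
[ 55. 195.] 206 [520.  120.7] [12.6 13.3] 36.5 0.041
[461. 251.] 176 [354.7 426.3] [11.9 12.6] 36.5 0.0412
tcp [0.4123 0.3037 0.1895]
shift [0.0783 0.0779 0.9227] turn -0.0012 calls 1 per [0.0783 0.0779 0.9227] now [0.4123 0.3037 0.1895] -143.43
```

Call:
{"fn": "step_arm", "kwargs": {
  "xyz": [
    [0.04,0.04,0.05],
    [0.077,0.081,0.15],
    [0.077,0.081,0.3],
    [0.077,0.081,0.45],
    [0.077,0.081,0.6],
    [0.077,0.081,0.7],
    [0.077,0.081,0.8],
    [0.077,0.081,0.87],
    [0.077,0.081,0.92],
    [0.077,0.081,0.92],
    [0.077,0.081,0.92]
  ],
  "yaw": [-0.001,-0.001,-0.001,-0.001,-0.001,-0.001,-0.001,-0.001,-0.001,-0.001,-0.001],
  "claw": [0,0,0,0,0,0,0,0,0,0,0]
}}

```text
time_s: 26.92
tcp_pos: [0.3902, 0.3074, 0.006]
eef_rot: [-180.0, -0.1, -143.0]
contact_force: [0.3, 0.3, 0.0]
gripper_width: 0.0438
gripper_force: 0.0
```

Call:
{"fn": "step_arm", "kwargs": {
  "xyz": [
    [0,0,0],
    [0,0,0],
    [0,0,0],
    [0,0,0],
    [0,0,0],
    [0,0,0],
    [0,0,0],
    [0,0,0],
    [0,0,-0.1],
    [0,0,-0.25],
    [0,0,-0.4],
    [0,0,-0.55],
    [0,0,-0.7],
    [0,0,-0.8],
    [0,0,-0.85],
    [0,0,-0.85]
  ],
  "yaw": [0,0,0,0,0,0,0,0,0,0,0,0,0,0,0,0],
  "claw": [1,1,1,1,1,1,1,1,1,1,1,1,1,1,1,1],
  "grip_force": 40
}}

```text
time_s: 28.25
tcp_pos: [0.3906, 0.3089, 0.1781]
eef_rot: [179.9, 0.2, -142.8]
contact_force: [0.1, 0.2, -3.3]
gripper_width: 0.0242
gripper_force: 40.0
```

```bash
python3 -c "
from h import *
go(.5929,-.0812,.177,-175.15)"
```

```text
shift [ 3.7250e-01 -2.1653e+00  1.1000e-03] turn 0.0898 calls 3.0 per [ 1.242e-01 -7.218e-01  4.000e-04] now [0.3906 0.3089 0.1781] -142.83
```

Call:
{"fn": "step_arm", "kwargs": {
  "xyz": [
    [0.02,-0.1,0],
    [0.04,-0.22,0],
    [0.06,-0.36,0],
    [0.08,-0.5,0],
    [0.1,-0.64,0],
    [0.12,-0.78,0],
    [0.14,-0.92,0],
    [0.16,-1,0],
    [0.16,-1,0]
  ],
  "yaw": [0,0,0,0,0,0,0,0,0],
  "claw": [1,1,1,1,1,1,1,1,1]
}}

```text
time_s: 29.0
tcp_pos: [0.485, 0.1263, 0.1737]
eef_rot: [180.0, -0.3, -143.0]
contact_force: [0.2, -0.5, -2.5]
gripper_width: 0.0235
gripper_force: 40.0
```

Call:
{"fn": "step_arm", "kwargs": {
  "xyz": [
    [0.02,-0.12,0],
    [0.04,-0.25,0],
    [0.06,-0.39,0],
    [0.08,-0.53,0],
    [0.1,-0.67,0],
    [0.14,-0.8,0],
    [0.18,-0.92,0],
    [0.21,-0.98,0],
    [0.21,-1,0],
    [0.21,-1,0]
  ],
  "yaw": [0.01,0.02,0.03,0.04,0.05,0.06,0.07,0.08,0.09,0.09],
  "claw": [1,1,1,1,1,1,1,1,1,1]
}}

```text
time_s: 29.83
tcp_pos: [0.572, -0.0563, 0.1737]
eef_rot: [-180.0, -0.2, -175.5]
contact_force: [0.5, 0.4, -2.5]
gripper_width: 0.0236
gripper_force: 40.0
```

```bash
python3 -c "
from h import *
print(status.get_state()['gripper_width'])
go(.5929,-.0812,.027,-175.15)"
```

```text
0.023585814525020288
shift [-0.0971 -0.1325  0.7331] turn -0.001 calls 1 per [-0.0971 -0.1325  0.7331] now [ 0.572  -0.0563  0.1737] -175.5
```

Call:
{"fn": "step_arm", "kwargs": {
  "xyz": [
    [-0.06,-0.08,0],
    [-0.097,-0.132,0.05],
    [-0.097,-0.132,0.2],
    [-0.097,-0.132,0.35],
    [-0.097,-0.132,0.5],
    [-0.097,-0.132,0.6],
    [-0.097,-0.132,0.68],
    [-0.097,-0.132,0.71],
    [-0.097,-0.132,0.73],
    [-0.097,-0.132,0.745],
    [-0.097,-0.132,0.745]
  ],
  "yaw": [-0.001,-0.001,-0.001,-0.001,-0.001,-0.001,-0.001,-0.001,-0.001,-0.001,-0.001],
  "claw": [1,1,1,1,1,1,1,1,1,1,1]
}}

```text
time_s: 30.75
tcp_pos: [0.5952, -0.0798, 0.0277]
eef_rot: [-180.0, 0.1, -174.8]
contact_force: [0.5, 0.1, -2.0]
gripper_width: 0.0232
gripper_force: 40.0
```

Call:
{"fn": "step_arm", "kwargs": {
  "xyz": [
    [0,0,0.007],
    [0,0,0.007],
    [0,0,0.007],
    [0,0,0.007],
    [0,0,0.007],
    [0,0,0.007],
    [0,0,0.007],
    [0,0,-0.1],
    [0,0,-0.3],
    [0,0,-0.5],
    [0,0,-0.7],
    [0,0,-0.8],
    [0,0,-0.8],
    [0,0,-0.8]
  ],
  "yaw": [0,0,0,0,0,0,0,0,0,0,0,0,0,0],
  "claw": [1,1,0.1,0.1,0.1,0.1,0.1,0.1,0.1,0.1,0.1,0.1,0.1,0.1]
}}

```text
time_s: 31.92
tcp_pos: [0.595, -0.08, 0.189]
eef_rot: [180.0, 0.2, -174.9]
contact_force: [-0.6, -0.0, -1.7]
gripper_width: 0.0396
gripper_force: 0.0
```

```bash
python3 ins.py pics/w9.png 0.02; python3 -c "
from h import *
go(.4682,-.1425,.20,-85.15)"
```

```text
[184. 223.] 1784 [ 601.9 -178.7] [46.  25.8] 5.0 0.0605
[308. 224.] 1692 [594.  -79.6] [46.1 23.6] 5.0 0.0606
tcp [ 0.5941 -0.08    0.1873]
shift [ 0.6548 -0.255  -0.0638] turn -0.2493 calls 1 per [ 0.6548 -0.255  -0.0638] now [ 0.5941 -0.08    0.1873] -174.88
```

View pics/w9.png

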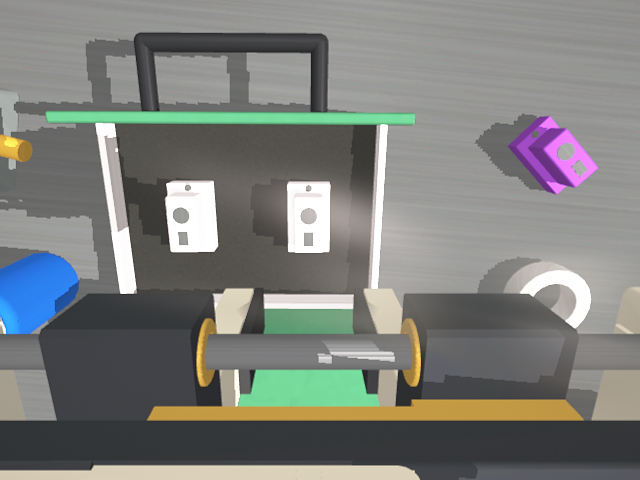

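Both inserts lie flat at (192,216) and (309,216) in the open tray. Regripping the handle and pushing the drawer home.

Call:
{"fn": "step_arm", "kwargs": {
  "xyz": [
    [0.12,-0.05,-0.05],
    [0.25,-0.1,-0.06],
    [0.4,-0.15,-0.06],
    [0.55,-0.2,-0.06],
    [0.65,-0.25,-0.06],
    [0.655,-0.255,-0.06],
    [0.655,-0.255,-0.06],
    [0.655,-0.255,-0.06],
    [0.655,-0.255,-0.06],
    [0.655,-0.255,-0.06],
    [0.655,-0.255,-0.06],
    [0.655,-0.255,-0.06],
    [0.655,-0.255,-0.06],
    [0.655,-0.255,-0.06],
    [0.655,-0.255,-0.06],
    [0.655,-0.255,-0.06]
  ],
  "yaw": [-0.018,-0.036,-0.054,-0.072,-0.09,-0.108,-0.126,-0.144,-0.162,-0.18,-0.198,-0.216,-0.234,-0.249,-0.249,-0.249],
  "claw": [0.3,0.3,0.3,0.3,0.3,0.3,0.3,0.3,0.3,0.3,0.3,0.3,0.3,0.3,0.3,0.3]
}}

```text
time_s: 33.3
tcp_pos: [0.4677, -0.1426, 0.1981]
eef_rot: [179.9, 0.0, -85.4]
contact_force: [-0.1, -0.9, -0.2]
gripper_width: 0.0307
gripper_force: 0.0
```

```bash
python3 -c "
from h import *
go(.4680,-.1424,.043,-85.0)"
```

```text
shift [-0.0008 -0.0032  0.7753] turn -0.0011 calls 1 per [-0.0008 -0.0032  0.7753] now [ 0.4677 -0.1426  0.1981] -85.41
```

Call:
{"fn": "step_arm", "kwargs": {
  "xyz": [
    [0,0,0.12],
    [0,0,0.25],
    [0,0,0.4],
    [0,0,0.52],
    [0,0,0.62],
    [0,0,0.7],
    [0,0,0.77],
    [0,0,0.77],
    [0,0,0.77],
    [0,0,0.77],
    [0,0,0.77],
    [0,0,0.77],
    [0,0,0.77],
    [0,0,0.77],
    [0,0,0.77]
  ],
  "yaw": [-0.001,-0.001,-0.001,-0.001,-0.001,-0.001,-0.001,-0.001,-0.001,-0.001,-0.001,-0.001,-0.001,-0.001,-0.001],
  "claw": [0.3,0.3,0.3,0.3,0.3,0.3,0.3,0.3,0.3,1,1,1,1,1,1]
}}

```text
time_s: 34.55
tcp_pos: [0.4689, -0.1426, 0.0461]
eef_rot: [-179.9, -0.0, -84.9]
contact_force: [-1.9, 1.3, 6.6]
gripper_width: 0.0104
gripper_force: 40.0
```

```bash
python3 -c "
from h import *
print(status.get_state()['gripper_width'],status.get_state()['contact_force'])
go(.6268,-.1286,.043,-85.0)"
```

```text
0.01039915732883072 [-1.86313589  1.2702264   6.59833443]
shift [ 0.0009 -0.7926  0.0163] turn 0.0004 calls 1 per [ 0.0009 -0.7926  0.0163] now [ 0.4689 -0.1426  0.0461] -84.87
```

Call:
{"fn": "step_arm", "kwargs": {
  "xyz": [
    [0,-0.02,0],
    [0,-0.05,0],
    [0,-0.09,0],
    [0,-0.14,0],
    [0,-0.19,0],
    [0,-0.24,0],
    [0,-0.29,0],
    [0,-0.34,0],
    [0,-0.39,0],
    [0,-0.44,0],
    [0,-0.49,0],
    [0,-0.54,0],
    [0,-0.59,0],
    [0,-0.64,0],
    [0,-0.69,0],
    [0,-0.73,0],
    [0,-0.76,0],
    [0,-0.78,0],
    [0,-0.793,0],
    [0,-0.797,0]
  ],
  "yaw": [0,0,0,0,0,0,0,0,0,0,0,0,0,0,0,0,0,0,0,0],
  "claw": [1,1,1,1,1,1,1,1,1,1,1,1,1,1,1,1,1,1,1,1]
}}

```text
time_s: 36.22
tcp_pos: [0.6266, -0.1292, 0.046]
eef_rot: [179.9, -0.1, -84.9]
contact_force: [-5.9, -3.2, 10.7]
gripper_width: 0.0108
gripper_force: 40.0
```

Call:
{"fn": "step_arm", "kwargs": {
  "xyz": [
    [0,0,0],
    [0,0,0]
  ],
  "yaw": [0,0],
  "claw": [1,1]
}}

```text
time_s: 36.38
tcp_pos: [0.6267, -0.1292, 0.0461]
eef_rot: [179.9, -0.1, -84.9]
contact_force: [-3.3, -2.6, 7.0]
gripper_width: 0.0109
gripper_force: 40.0
```

Call:
{"fn": "step_arm", "kwargs": {
  "xyz": [
    [0,-0.006,0],
    [0,-0.012,0],
    [0,-0.012,0]
  ],
  "yaw": [0,0,0],
  "claw": [1,1,1]
}}

```text
time_s: 36.63
tcp_pos: [0.6266, -0.1292, 0.0461]
eef_rot: [179.7, -0.0, -84.9]
contact_force: [-10.8, -3.1, 14.8]
gripper_width: 0.0109
gripper_force: 40.0
```

Call:
{"fn": "step_arm", "kwargs": {
  "xyz": [
    [0,0.01,0],
    [0,0.01,0],
    [0,0.01,0],
    [0,0.01,0],
    [0,0.01,0],
    [0,0.01,0],
    [0,0.01,-0.1],
    [0,0.01,-0.3],
    [0,0.01,-0.5],
    [0,0.01,-0.7],
    [0,0.01,-0.9],
    [0,0.01,-1],
    [0,0.01,-1],
    [0,0.01,-1]
  ],
  "yaw": [0,0,0,0,0,0,0,0,0,0,0,0,0,0],
  "claw": [1,0.3,0.3,0.3,0.3,0.3,0.3,0.3,0.3,0.3,0.3,0.3,0.3,0.3]
}}

```text
time_s: 37.8
tcp_pos: [0.6283, -0.1281, 0.2469]
eef_rot: [-179.8, 0.0, -84.9]
contact_force: [-0.8, 0.4, -0.6]
gripper_width: 0.0305
gripper_force: 0.0
```

Run:
```python
from h import *
im,d,K,W=cap('wrist'); P=cloud(d,K,W)
a=np.radians(4.85); c=np.array([.625,-.1286]); L=(P[...,:2]-c)@np.array([[np.cos(a),-np.sin(a)],[np.sin(a),np.cos(a)]])
m=(abs(L[...,0])<.025)&(abs(L[...,1])<.05)&(P[...,2]>.055)&(P[...,2]<.085)&(d>0)
print('handle',np.percentile(L[m],[2,50,98],axis=0).round(4).tolist())
go(.5498,-.3888,.245,169)
```

```text
handle [[-0.004, -0.0483], [0.0019, -0.0029], [0.0074, 0.0476]]
shift [ 1.264e+00  5.032e-01 -3.000e-04] turn 0.2948 calls 2.0 per [ 6.320e-01  2.516e-01 -1.000e-04] now [ 0.6274 -0.128   0.2451] -84.87
```

Handle is back exactly at its shut reading. Now to the knob.

Call:
{"fn": "step_arm", "kwargs": {
  "xyz": [
    [0.15,0.05,0],
    [0.3,0.12,0],
    [0.45,0.2,0],
    [0.6,0.25,0],
    [0.75,0.3,0],
    [0.9,0.4,0],
    [1,0.5,0],
    [1,0.5,0],
    [1,0.5,0],
    [1,0.5,0]
  ],
  "yaw": [0.018,0.036,0.054,0.072,0.09,0.108,0.126,0.144,0.15,0.15],
  "claw": [-0.3,-0.3,-0.3,-0.3,-0.3,-0.3,-0.3,-0.3,-0.3,-0.3]
}}

```text
time_s: 38.68
tcp_pos: [0.5447, -0.3368, 0.2432]
eef_rot: [179.8, -0.1, -139.0]
contact_force: [-0.0, 0.6, 0.4]
gripper_width: 0.0569
gripper_force: 0.0
```

```bash
python3 -c "
from h import *
go(.5498,-.3888,.245,169.2)"
```

```text
shift [ 0.1513 -0.2129 -0.0093] turn 0.1438 calls 1 per [ 0.1513 -0.2129 -0.0093] now [ 0.5447 -0.3368  0.2432] -139.05
```

Call:
{"fn": "step_arm", "kwargs": {
  "xyz": [
    [0.08,-0.1,0],
    [0.151,-0.213,0],
    [0.151,-0.213,0],
    [0.151,-0.213,0],
    [0.151,-0.213,0],
    [0.151,-0.213,0],
    [0.151,-0.213,0],
    [0.151,-0.213,0],
    [0.151,-0.213,0],
    [0.151,-0.213,0],
    [0.151,-0.213,0]
  ],
  "yaw": [0.018,0.036,0.054,0.072,0.09,0.108,0.126,0.144,0.144,0.144,0.144],
  "claw": [-0.3,-0.3,-0.3,-0.3,-0.3,-0.3,-0.3,-0.3,-0.3,-0.3,-0.3]
}}

```text
time_s: 39.6
tcp_pos: [0.5511, -0.3881, 0.2445]
eef_rot: [180.0, -0.1, 169.6]
contact_force: [-0.0, 0.6, 0.1]
gripper_width: 0.0571
gripper_force: 0.0
```

```bash
cat > kb.py <<'E'
from h import *
im,d,K,W=cap('wrist'); P=cloud(d,K,W); h=cv2.cvtColor(im,cv2.COLOR_BGR2HSV)
m=(h[...,1]>120)&(h[...,0]>3)&(h[...,0]<22)&(np.hypot(P[...,0]-.549,P[...,1]+.389)<.035)&(P[...,2]<.105)&(P[...,2]>.08)
q=P[m]; print(len(q),np.percentile(q[:,2],[20,50,80]),cv2.minAreaRect((q[:,:2]*1000).astype(np.float32)))
E
python3 kb.py; python3 -c "
from h import *
go(.5498,-.3888,.062,169.2)"
```

```text
676 [0.09491109 0.09610379 0.09683783] ((549.77197265625, -388.57861328125), (13.720096588134766, 47.57756805419922), 79.74176788330078)
shift [ 0.0054 -0.0045  0.9135] turn 0.0009 calls 1 per [ 0.0054 -0.0045  0.9135] now [ 0.5512 -0.3882  0.2447] 169.52
```

Call:
{"fn": "step_arm", "kwargs": {
  "xyz": [
    [0.005,-0.004,0.12],
    [0.005,-0.004,0.27],
    [0.005,-0.004,0.42],
    [0.005,-0.004,0.57],
    [0.005,-0.004,0.7],
    [0.005,-0.004,0.8],
    [0.005,-0.004,0.87],
    [0.005,-0.004,0.91],
    [0.005,-0.004,0.91],
    [0.005,-0.004,0.91]
  ],
  "yaw": [0,0,0,0,0,0,0,0,0,0],
  "claw": [-0.3,-0.3,-0.3,-0.3,-0.3,-0.3,-0.3,-0.3,-0.3,-0.3]
}}

```text
time_s: 40.48
tcp_pos: [0.5502, -0.3892, 0.0635]
eef_rot: [-180.0, -0.0, 169.4]
contact_force: [0.5, -0.2, 1.0]
gripper_width: 0.057
gripper_force: 0.0
```

Call:
{"fn": "step_arm", "kwargs": {
  "xyz": [
    [0,0,0],
    [0,0,0],
    [0,0,0],
    [0,0,0],
    [0,0,0],
    [0,0,0],
    [0,0,0],
    [0,0,0],
    [0,0,0],
    [0,0,0.01],
    [0,0,0.02],
    [0,0,0.03],
    [0,0,0.04],
    [0,0,0.045],
    [0,0,0.045],
    [0,0,0.045]
  ],
  "yaw": [0,0,0,0,0,0,0,0,0,0,0,0,0,0,0,0],
  "claw": [1,1,1,1,1,1,1,1,1,1,1,1,1,1,1,1],
  "grip_force": 50
}}

```text
time_s: 41.82
tcp_pos: [0.5501, -0.3892, 0.0548]
eef_rot: [-180.0, 0.0, 169.3]
contact_force: [-1.8, 1.6, 7.9]
gripper_width: 0.0137
gripper_force: 49.9
```

```bash
python3 bz.py
```

```text
2868
[0.0874 0.0882 0.0885] [-0.0089  0.0016]
```

Pressed about 8 mm. Turning back anticlockwise by about 68°.

Call:
{"fn": "step_arm", "kwargs": {
  "xyz": [
    [0,0,0],
    [0,0,0],
    [0,0,0],
    [0,0,0],
    [0,0,0],
    [0,0,0],
    [0,0,0],
    [0,0,0],
    [0,0,0],
    [0,0,0],
    [0,0,0],
    [0,0,0],
    [0,0,0],
    [0,0,0],
    [0,0,0],
    [0,0,0]
  ],
  "yaw": [-0.013,-0.026,-0.039,-0.052,-0.065,-0.078,-0.091,-0.104,-0.117,-0.13,-0.143,-0.156,-0.169,-0.18,-0.188,-0.188],
  "claw": [1,1,1,1,1,1,1,1,1,1,1,1,1,1,1,1]
}}

```text
time_s: 43.2
tcp_pos: [0.5499, -0.3888, 0.0547]
eef_rot: [180.0, 0.0, -122.8]
contact_force: [-3.0, 2.1, 7.0]
gripper_width: 0.0135
gripper_force: 49.9
```

```bash
python3 bz.py; python3 -c "
from h import *
s=status.get_state(); print(s['moment'],s['eef_rot'],s['gripper_width'])"
```

```text
2612
[0.0873 0.0881 0.0885] [-0.0063 -0.0097]
[ 1.02423981  0.98953577 -0.00331361] [ 1.79993250e+02  6.09801391e-04 -1.22980588e+02] 0.013630306158730607
```

Call:
{"fn": "step_arm", "kwargs": {
  "xyz": [
    [0,0,0],
    [0,0,0],
    [0,0,-0.02],
    [0,0,-0.04],
    [0,0,-0.04],
    [0,0,-0.04],
    [0,0,-0.04],
    [0,0,-0.04],
    [0,0,-0.04],
    [0,0,-0.15],
    [0,0,-0.3],
    [0,0,-0.5],
    [0,0,-0.7],
    [0,0,-0.9],
    [0,0,-0.95],
    [0,0,-0.95]
  ],
  "yaw": [-0.003,-0.003,-0.003,-0.003,-0.003,-0.003,-0.003,-0.003,-0.003,-0.003,-0.003,-0.003,-0.003,-0.003,-0.003,-0.003],
  "claw": [1,1,1,1,-0.3,-0.3,-0.3,-0.3,-0.3,-0.3,-0.3,-0.3,-0.3,-0.3,-0.3,-0.3]
}}

```text
time_s: 44.58
tcp_pos: [0.5519, -0.3901, 0.2494]
eef_rot: [-179.5, 0.0, -121.9]
contact_force: [-0.2, -0.3, -0.2]
gripper_width: 0.0566
gripper_force: 0.0
```

```bash
python3 kb.py; python3 see.py pics/t4.png; python3 -c "
import cv2; cv2.imwrite('pics/c4.png',cv2.imread('pics/t4.png')[80:350,130:510])"
```

```text
613 [0.09500082 0.09615136 0.09694193] ((549.9611206054688, -389.0699157714844), (46.97149658203125, 13.244808197021484), 58.035945892333984)
[263. 196.] 327 z 0.0307 [658.  159.3] [70.1 69.8] 33.4
[211. 252.] 103 z 0.0227 [505.  316.2] [33.6 59.4] 81.7
```

View pics/c4.png

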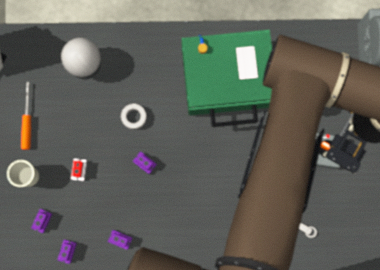

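The knob is at 58° (green dot) with its top at 96 mm, so it has sprung up locked. The drawer is shut (handle at (233,120) in the crop), no bare insert is left on the bench, and the reject (79,169) and bystanders in view are in place.

```bash
python3 -c "
from h import *
print(job.close_job())"
```

```text
the job is handed in; nothing more can be done
None
```

The job is handed in, though it returned no verdict: both bare inserts went side by side onto the tray, the drawer is shut, the knob is back at the green dot and sprung up, and I saw no sign that the reject or a bystander moved.

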